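Pack the specimen jars by colour and cover the case

TASK

Move the four glass specimen jars from the white bench rack to the carrying case, each standing upright down in the seat that matches its cap's colour, and then put the clear cover over them so that it stands flat and fully down on the case's base. Set the jars and the cover down rather than dropping them, do not tip a jar over, and leave everything released.

Things in the scene. Friction and masses are not known exactly. Their poses are not given: they have to be found in the camera images.
- jar_red: Glass jar, red screw cap, a small dried sea star inside, 85 g. Glass 38 mm diameter up to 48 mm; cap 40 mm diameter, 48 to 66 mm (top). Origin: centre of its underside. Starts upright, underside 4 mm above the bench, in the white bench rack (fixed tray, walls 20 mm high): four jars in a straight row, about 60 mm between centres, order varies. Caps have 20 mm gaps: grip across the row.
- jar_yellow: Glass jar, yellow screw cap, a mauve urchin shell inside, 85 g. Glass 38 mm diameter up to 48 mm; cap 40 mm diameter, 48 to 66 mm (top). Origin: centre of its underside. Starts upright, underside 4 mm above the bench, in the white bench rack (fixed tray, walls 20 mm high): four jars in a straight row, about 60 mm between centres, order varies. Caps have 20 mm gaps: grip across the row.
- jar_green: Glass jar, green screw cap, a flat sand dollar inside, 85 g. Glass 38 mm diameter up to 48 mm; cap 40 mm diameter, 48 to 66 mm (top). Origin: centre of its underside. Starts upright, underside 4 mm above the bench, in the white bench rack (fixed tray, walls 20 mm high): four jars in a straight row, about 60 mm between centres, order varies. Caps have 20 mm gaps: grip across the row.
- jar_blue: Glass jar, blue screw cap, a spiral snail shell inside, 85 g. Glass 38 mm diameter up to 48 mm; cap 40 mm diameter, 48 to 66 mm (top). Origin: centre of its underside. Starts upright, underside 4 mm above the bench, in the white bench rack (fixed tray, walls 20 mm high): four jars in a straight row, about 60 mm between centres, order varies. Caps have 20 mm gaps: grip across the row.
- seat_red: Red seat of the carrying case: square open red tray fixed on the base, outside 59 x 59 x 20 mm high, inside 54 x 54 mm, floor 4 mm thick. Origin: centre of its underside, 12 mm above the bench; a jar in it stands 4 mm above this. Four seats in a row along the base's y axis, 60 mm between centres, order varies.
- seat_yellow: Yellow seat of the carrying case: square open yellow tray fixed on the base, outside 59 x 59 x 20 mm high, inside 54 x 54 mm, floor 4 mm thick. Origin: centre of its underside, 12 mm above the bench; a jar in it stands 4 mm above this. Four seats in a row along the base's y axis, 60 mm between centres, order varies.
- seat_green: Green seat of the carrying case: square open green tray fixed on the base, outside 59 x 59 x 20 mm high, inside 54 x 54 mm, floor 4 mm thick. Origin: centre of its underside, 12 mm above the bench; a jar in it stands 4 mm above this. Four seats in a row along the base's y axis, 60 mm between centres, order varies.
- seat_blue: Blue seat of the carrying case: square open blue tray fixed on the base, outside 59 x 59 x 20 mm high, inside 54 x 54 mm, floor 4 mm thick. Origin: centre of its underside, 12 mm above the bench; a jar in it stands 4 mm above this. Four seats in a row along the base's y axis, 60 mm between centres, order varies.
- case_base: Light grey base plate of the case, 100 (x) x 300 (y) x 12 mm, fixed on the bench; the seat row (59 x 239 mm, 20 high) stands centred on it. Origin: centre of its underside. The cover goes over the seat row and stands on the plate: cover origin 12 mm above this one, long axis along this y, 8 mm play all round.
- cover: Clear box open below, white edges, 81 (x) x 261 (y) x 81 mm, walls and top 3 mm, 320 g. Origin: centre of its open underside. Orange bar handle along y over the centre: 16 mm wide, 100 long, 14 thick, middle 110 mm above the origin, 22 mm free below it. Starts on the bench, about at right angles to the rows. Same either way round. Goes fully down only over seated jars.
Things that resemble listed ones, but are neither listed nor needed, are in the scene too. Leave any black look-alike of the jar_yellow alone.

How it is judged:
By the outcome, as a careful person would: the job done as asked, in the order asked, and still so for the second after the job is handed in, with the robot touching nothing.
It also fails if it takes over 115 s, if anything falls off the work surface, if the arm or the gripper's body presses on something with over 40 N, if the wrist force passes 120 N, or if a joint passes its speed limit or range.

ROBOT

A 6-joint arm with a two-finger parallel gripper is mounted at the origin on the work surface. World frame = base frame: x ahead of the robot, y to its left, z up, the work surface at z = 0. Lengths are in m, angles in degrees, forces in N, time in s.
With the tool pointing down it reaches from about 0.275 to 0.775 m from the base axis. Payload 14.6 kg.
Tool frame: the origin (TCP) lies midway between the tips of the shut fingers; the grasp point (between the pads) lies 19 mm behind it (grip_point_offset is the distance from the TCP to the grasp point, in m); z points along the fingers, y is the line along which they close (so a half turn about z gives the same grasp; the last joint's range is limited). The gripper opens to 85 mm and grips with 20 to 120 N. Pads are 22 mm wide; open, the fingers measure 114 mm over their backs; the gripper's body (76 mm by 85 mm) begins 54 mm behind the grasp point. The pads swing forward as they close: fully open they stand 13 mm farther back than shut.
Start: joints at [-81.664, 15.075, -2.767, 72.158, 0, 81.102], TCP at [0.156, -0.501, 0.231] pointing down, gripper open.
Joint ranges: [-151.79, 151.79], [-50.71, 97.33], [-67.44, 78.34], [-121.81, 120.89], [-77.56, 73.72], [-180, 180]. Speed limits (degrees/s): [108.29, 108.29, 147.25, 159.86, 180, 180].

INTERFACE

Orientations are given as [roll, pitch, yaw] about the fixed x, y, z axes, in that order (R = Rz(yaw) Ry(pitch) Rx(roll)).
In Python, from bench import * gives the robot as it stands. The module is installed in compiled form; this text tells all that it offers.
- The arm moves only by the shell command python3 -m handwheel 'ROWS' [OPENING]. ROWS is JSON, a list of rows, each an object of numbers: "dx", "dy", "dz": the shift along the world's x, y, z as a fraction of full scale; "spin": the turn about the world's z as a fraction of full scale. In form: [{"dx": .., "dy": .., "dz": .., "spin": ..}, ...]. A call has 1 to 12 rows; each row shifts and turns the commanded pose from where the row before left it; what a row does not reach is not made up. Full scale, the value 1, is 2 cm for a shift and 5 degrees for a turn. A row lasts 1/10 s, in which the tool goes at most 50 mm and 8.59 degrees, less where a joint would pass 70% of its speed; a pose out of reach is approached as far as the arm can. A call with a number of a shift or a turn outside -1 to 1 is refused whole. A call with a gripper value outside its range is refused whole. OPENING is the closure, from -1 (fully open) to 1 (shut), set as the call begins (- or left out, the last holds). The fingers move at their own pace and stop on an object; the grip force is fixed at half the most. Time passes only in rows, so rows that do not move let the fingers close. It gives the time, the measured TCP pose, the force, the opening and the grip force at its end, in the units of the state.
- get_obs(): the state, without advancing time (a new reading comes with each control period).
- snapshot(name): name is "scene" or "top" or "wrist"; returns the picture (420x560x3 uint8, blue, green, red); there is no depth.
- camera_info(name): a dict with "vertical_fov" (degrees; the focal length in pixels is half the picture's height over the tangent of half this angle, whatever the lens; pixels are square), "cx", "cy" (the principal point, pixels), "R" (3x3) and "t" (3): a world point X has camera coordinates R X + t; the wrist camera has in their place "mount" (4x4, takes a point from camera to tool coordinates, whose origin is the TCP and whose axes are the flange's). Camera axes: x right, y down, z forward; pixel columns grow to the right and rows downward; lengths in m; the calibration is good to about 2 mm. A picture is of the moment at which its call begins: read the wrist's pose just before it. camera_info takes no time and is no camera call.
- close_job(): hands the job in; it is judged then, once.
The state is a dict: "time": time; "qpos": joint angles; "dq": joint speeds; "joint_torque": joint torques, N m; "ee_pos": TCP position; "tcp_rot": TCP orientation; "ft_force": force on the tool from outside, world axes, zero at the start; "wrist_torque": the same for the moment, N m; "width": finger opening in m; "grasp_force": force on a finger pad.
Only numpy, scipy, OpenCV 4.12 (cv2) and the standard library are available. Lean on these libraries where they do the work, as an engineer would, in place of code of your own. Each camera call takes 0.05 s, during which the arm holds its last target. There are 200 camera calls.

## Working session

There is one attempt and no reset: what is moved stays moved. The work goes in short steps, Python scripts to look and compute and a shell command to move; the robot and the scene stay as the last step left them, time stands still between calls to the robot, and variables do not carry over. Pictures are saved under pics/ and viewed, at most 14 in all, crops included, and the job is handed in when it is done.

```bash
mkdir -p pics; python3 - <<'E'
from bench import *
import cv2,json
for n in("top","scene"):
    cv2.imwrite(f"pics/{n}0.png",snapshot(n)); c=camera_info(n); print(n,c)
print(camera_info("wrist")); print(get_obs())
E
```

```text
top {'vertical_fov': 45.861290835409605, 'cx': 276.0742326810558, 'cy': 210.34880641435512, 'R': array([[ 0.02002447, -0.99972779, -0.01197344],
       [-0.99749262, -0.01916377, -0.06812652],
       [ 0.06787852,  0.01330762, -0.99760484]]), 't': array([-0.0701602,  0.5705247,  0.9108171])}
scene {'vertical_fov': 46.016988978366605, 'cx': 278.8053224254876, 'cy': 214.66448173602106, 'R': array([[-0.70401911,  0.7097986 ,  0.02330321],
       [ 0.43801835,  0.45981262, -0.77247154],
       [-0.55901433, -0.53362749, -0.63462168]]), 't': array([ 0.44029472, -0.18542591,  1.43572913])}
{'vertical_fov': 68.3137079641185, 'cx': 280.038279131851, 'cy': 211.0342271757646, 'mount': array([[ 2.27105244e-05, -9.45160941e-01, -3.26604952e-01,
         8.44449760e-02],
       [ 9.99999641e-01,  2.98210028e-04, -7.93453843e-04,
         3.92932985e-04],
       [ 8.47338453e-04, -3.26604817e-01,  9.45160608e-01,
        -1.42947655e-01],
       [ 0.00000000e+00,  0.00000000e+00,  0.00000000e+00,
         1.00000000e+00]])}
{'time': 0.1, 'qpos': array([-8.16634808e+01,  1.50973226e+01, -2.79799271e+00,  7.21573628e+01,
       -1.50929605e-03,  8.11025452e+01]), 'dq': array([-0.07243468, -0.02344643,  0.12364215,  0.02418488, -0.0590985 ,
       -0.01162156]), 'joint_torque': array([ 4.98190595e-03, -6.38575959e+01,  3.85068011e+01,  9.87837673e-03,
        4.55087957e-06, -1.37155354e-08]), 'ee_pos': array([ 0.15550441, -0.50120952,  0.23087573]), 'tcp_rot': array([-1.79947722e+02, -6.65640703e-03,  1.72339717e+01]), 'ft_force': array([-0.110636  ,  0.54364054,  0.27682903]), 'wrist_torque': array([-0.03834606,  0.01371221,  0.03260083]), 'grasp_force': 0.0, 'width': 0.0851572826503058}
```

View pics/top0.png

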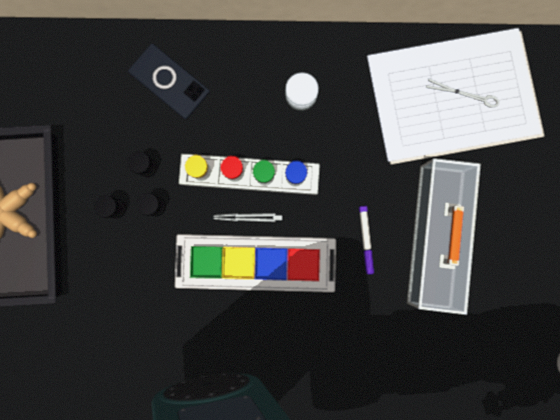

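View pics/scene0.png

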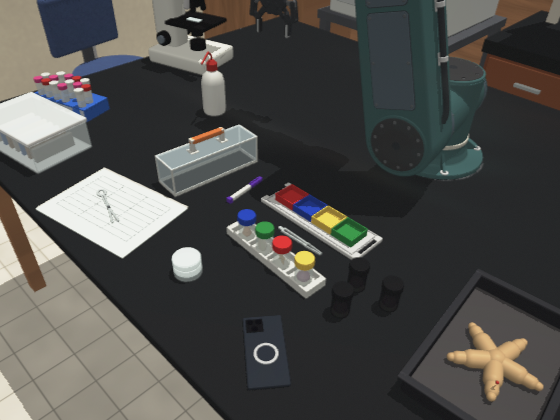

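The top view shows rack caps: yellow (196,167), red (232,168), green (264,172) and blue (296,173). The case seats are green (207,262), yellow (239,263), blue (272,264) and red (304,265). The cover is at (445,237), with its orange handle at (456,235).

Possible confusions, by pixel in the top view:
- **Black-capped jars:** (144,161), (110,206), (152,203). Leave these alone.
- **White jar:** (302,90).
- **Clear tube box:** scene (45,130). Not the cover, since it has no orange handle.

I choose the four coloured jars in the white rack and the clear box with the orange bar.

```bash
cat > h.py <<'E'
import numpy as np, cv2
from bench import *
from scipy.spatial.transform import Rotation as Ro
def cam(n,obs=None):
    c=camera_info(n); f=210/np.tan(np.radians(c["vertical_fov"]/2))
    if n!="wrist":
        R=np.array(c["R"]).T; return f,c["cx"],c["cy"],R,-R@c["t"]
    M=np.eye(4); M[:3,:3]=Ro.from_euler("xyz",obs["tcp_rot"],degrees=True).as_matrix(); M[:3,3]=obs["ee_pos"]
    M=M@c["mount"]; return f,c["cx"],c["cy"],M[:3,:3],M[:3,3]
def ray(C,p,z):
    f,cx,cy,R,o=C; d=R@[(p[0]-cx)/f,(p[1]-cy)/f,1]; return o+d*(z-o[2])/d[2]
def proj(C,X):
    f,cx,cy,R,o=C; q=R.T@(np.asarray(X)-o); return np.array([cx+f*q[0]/q[2],cy+f*q[1]/q[2]])
HUE=dict(red=[(0,6),(174,180)],yellow=[(22,35)],green=[(45,80)],blue=[(105,125)],orange=[(7,17)])
def blobs(im,col,amin=60,s=130,v=60):
    h=cv2.cvtColor(im,cv2.COLOR_BGR2HSV); m=0
    for a,b in HUE[col]: m=m|cv2.inRange(h,(a,s,v),(b,255,255))
    m=cv2.morphologyEx(m,cv2.MORPH_OPEN,np.ones((3,3),np.uint8))
    cs=cv2.findContours(m,cv2.RETR_EXTERNAL,cv2.CHAIN_APPROX_NONE)[0]
    return [c for c in cs if cv2.contourArea(c)>amin]
E
python3 - <<'E'
from h import *
im=cv2.imread("pics/top0.png"); C=cam("top"); print("cam",C[4].round(3))
for col in HUE:
    for c in blobs(im,col):
        r=cv2.minAreaRect(c); p=r[0]; zs=.070 if p[1]<215 else (.117 if col=="orange" else .032)
        if p[0]<100: continue
        b=np.array([ray(C,q,zs)[:2] for q in cv2.boxPoints(r)])
        print(col,np.round(p,1),"ctr",b.mean(0).round(4),"sides",np.linalg.norm(b[1]-b[0]).round(4),np.linalg.norm(b[2]-b[1]).round(4),"dir",np.degrees(np.arctan2(*(b[1]-b[0])[::-1])).round(1), "area",cv2.contourArea(c))
im=cv2.imread("pics/scene0.png")
cv2.imwrite("pics/crop0.png",cv2.resize(im[120:300,150:400],None,fx=3,fy=3,interpolation=cv2.INTER_CUBIC))
E
```

```text
cam [ 0.509 -0.071  0.947]
red [303.  264.5] ctr [ 0.4725 -0.1104] sides 0.0551 0.0565 dir -88.8 area 904.5
red [231.5 166.5] ctr [0.6452 0.0214] sides 0.0375 0.0413 dir -89.0 area 368.0
yellow [238.  262.5] ctr [0.4737 0.0088] sides 0.0589 0.0566 dir -88.8 area 967.0
yellow [195.7 165.9] ctr [0.6451 0.0854] sides 0.0375 0.0412 dir -62.1 area 364.0
green [206. 262.] ctr [0.4734 0.0677] sides 0.0553 0.0548 dir -88.8 area 865.0
green [263.5 170.5] ctr [ 0.639  -0.0358] sides 0.0339 0.0377 dir -89.0 area 320.0
blue [271.  263.5] ctr [ 0.4731 -0.0518] sides 0.0551 0.0565 dir -88.8 area 891.5
blue [296.  171.5] ctr [ 0.6383 -0.0937] sides 0.0392 0.0366 dir -43.7 area 353.0
orange [455.5 235. ] ctr [ 0.53   -0.3593] sides 0.0841 0.0165 dir -5.4 area 437.5
```

View pics/crop0.png

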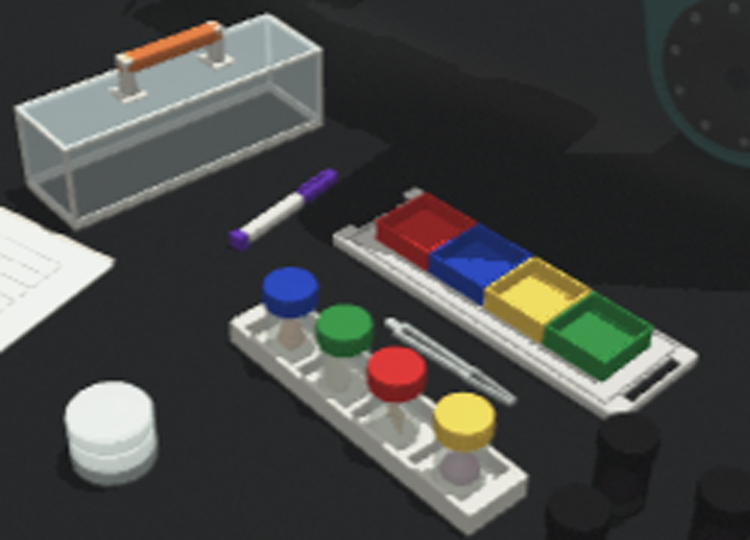

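The crop confirms four coloured-cap jars in the white rack: blue (290,290), green (345,330), red (396,372), yellow (463,420). The coloured trays are on the light plate and the clear cover has the orange bar. I'm moving above, midway between rack and case, to measure with the wrist camera.

```bash

python3 -m handwheel '[{"dx":0.4,"dy":0.5,"spin":0.3},{"dx":0.8,"dy":1,"spin":0.58},{"dx":0.8,"dy":1,"spin":0.58},{"dx":0.8,"dy":1,"spin":0.58},{"dx":0.8,"dy":1,"spin":0.58},{"dx":0.8,"dy":1,"spin":0.58},{"dx":0.8,"dy":1,"spin":0.58},{"dx":0.8,"dy":1,"spin":0.58},{"dx":0.8,"dy":1,"spin":0.58},{"dx":0.8,"dy":1,"spin":0.58},{"dx":0.8,"dy":1,"spin":0.58},{"dx":0.8,"dy":1,"spin":0.58}]'
python3 -m handwheel '[{"dx":0.8,"dy":1,"spin":0.58},{"dx":0.8,"dy":1,"spin":0.58},{"dx":0.8,"dy":1,"spin":0.58},{"dx":0.8,"dy":1,"spin":0.58},{"dx":0.8,"dy":1,"spin":0.58},{"dx":0.8,"dy":1,"spin":0.58},{"dx":0.8,"dy":1,"spin":0.58},{"dx":0.8,"dy":1,"spin":0.58},{"dx":0.8,"dy":1,"spin":0.58},{"dx":0.8,"dy":1,"spin":0.6},{"dx":0.8,"dy":1,"spin":0.6},{"dx":0.8,"dy":1,"spin":0.6}]'
python3 -m handwheel '[{"dx":0.4,"dy":0.5,"spin":0.3},{"dx":0},{"dx":0}]'
python3 - <<'E'
from h import *
o=get_obs(); im=snapshot("wrist"); C=cam("wrist",o); cv2.imwrite("pics/w1.png",im)
print(o["time"],o["ee_pos"].round(4),o["tcp_rot"].round(2),C[4].round(3))
for col in list(HUE)[:4]:
    for c in blobs(im,col,300):
        r=cv2.minAreaRect(c); p=np.array(r[0]); jar=ray(C,p,.05)[0]>.57
        (ex,_,_)=cv2.fitEllipse(c)
        b=np.array([ray(C,q,.070 if jar else .032)[:2] for q in cv2.boxPoints(r)])
        print(col,p.round(1),b.mean(0).round(4),ray(C,ex,.07).round(4)[:2],"sides",np.linalg.norm(b[1]-b[0]).round(4),np.linalg.norm(b[2]-b[1]).round(4),"dir",np.degrees(np.arctan2(*(b[1]-b[0])[::-1])).round(1))
E
```

```text
0.1 [ 0.1555 -0.5012  0.2309] [-1.7995e+02 -1.0000e-02  1.7230e+01] [ 0.236 -0.477  0.374]
red [521.1  74.8] [ 0.3346 -0.7012] [ 0.3254 -0.6754] sides 0.0711 0.0569 dir -51.3invalid input at $[0]: expected keys dx, dy, dz, spin
invalid input at $[0]: expected keys dx, dy, dz, spin
invalid input at $[0]: expected keys dx, dy, dz, spin
```

View pics/w1.png

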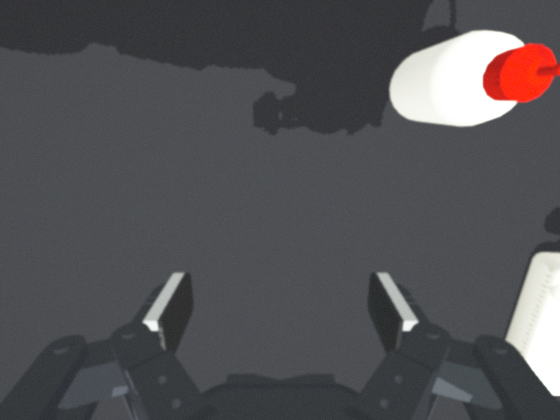

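The rows need all four keys, so the arm did not move. This picture shows the red-topped bottle at (490,80), and the fingers sit low in the frame. I'll stop nearer y = -0.08.

```bash

python3 -m handwheel '[{"dx":0.4,"dy":0.4,"dz":0,"spin":0.3},{"dx":0.8,"dy":0.84,"dz":0,"spin":0.58},{"dx":0.8,"dy":0.84,"dz":0,"spin":0.58},{"dx":0.8,"dy":0.84,"dz":0,"spin":0.58},{"dx":0.8,"dy":0.84,"dz":0,"spin":0.58},{"dx":0.8,"dy":0.84,"dz":0,"spin":0.58},{"dx":0.8,"dy":0.84,"dz":0,"spin":0.58},{"dx":0.8,"dy":0.84,"dz":0,"spin":0.58},{"dx":0.8,"dy":0.84,"dz":0,"spin":0.58},{"dx":0.8,"dy":0.84,"dz":0,"spin":0.58},{"dx":0.8,"dy":0.84,"dz":0,"spin":0.58},{"dx":0.8,"dy":0.84,"dz":0,"spin":0.58}]'
python3 -m handwheel '[{"dx":0.8,"dy":0.84,"dz":0,"spin":0.58},{"dx":0.8,"dy":0.84,"dz":0,"spin":0.58},{"dx":0.8,"dy":0.84,"dz":0,"spin":0.58},{"dx":0.8,"dy":0.84,"dz":0,"spin":0.58},{"dx":0.8,"dy":0.84,"dz":0,"spin":0.58},{"dx":0.8,"dy":0.84,"dz":0,"spin":0.58},{"dx":0.8,"dy":0.84,"dz":0,"spin":0.58},{"dx":0.8,"dy":0.84,"dz":0,"spin":0.58},{"dx":0.8,"dy":0.84,"dz":0,"spin":0.58},{"dx":0.8,"dy":0.84,"dz":0,"spin":0.6},{"dx":0.8,"dy":0.84,"dz":0,"spin":0.6},{"dx":0.8,"dy":0.84,"dz":0,"spin":0.6}]'
python3 -m handwheel '[{"dx":0.4,"dy":0.4,"dz":0,"spin":0.3},{"dx":0,"dy":0,"dz":0,"spin":0},{"dx":0,"dy":0,"dz":0,"spin":0}]'
cat > m.py <<'E'
from h import *
import sys
o=get_obs(); im=snapshot("wrist"); C=cam("wrist",o); cv2.imwrite(f"pics/{sys.argv[1]}.png",im)
print(o["time"],o["ee_pos"].round(4),o["tcp_rot"].round(2),C[4].round(3))
for col in list(HUE)[:4]:
    for c in blobs(im,col,300):
        r=cv2.minAreaRect(c); p=np.array(r[0]); jar=ray(C,p,.05)[0]>.57
        (ex,_,_)=cv2.fitEllipse(c)
        b=np.array([ray(C,q,.070 if jar else .032)[:2] for q in cv2.boxPoints(r)])
        print(col,p.round(1),b.mean(0).round(4),ray(C,ex,.07).round(4)[:2],"sides",np.linalg.norm(b[1]-b[0]).round(4),np.linalg.norm(b[2]-b[1]).round(4),"dir",np.degrees(np.arctan2(*(b[1]-b[0])[::-1])).round(1))
E
python3 m.py w2
```

```text
time: 1.35
ee_pos: [0.3402, -0.3071, 0.2313]
tcp_rot: [-180.0, -0.0, 50.8]
ft_force: [0.2, -0.7, 0.6]
width: 0.0856
grasp_force: 0.0
time: 2.55
ee_pos: [0.5319, -0.1055, 0.2313]
tcp_rot: [-180.0, -0.0, 86.0]
ft_force: [-0.0, -0.7, 0.6]
width: 0.0854
grasp_force: 0.0
time: 2.85
ee_pos: [0.539, -0.0991, 0.2312]
tcp_rot: [-180.0, 0.0, 87.2]
ft_force: [-0.6, -0.3, -0.6]
width: 0.0855
grasp_force: 0.0
2.85 [ 0.539  -0.0991  0.2312] [-1.7997e+02  1.0000e-02  8.7210e+01] [ 0.543 -0.015  0.374]
red [223.7 193.6] [ 0.4739 -0.1097] [ 0.4822 -0.0982] sides 0.0588 0.0583 dir 1.6
red [392.5  53. ] [0.6446 0.0223] [0.6449 0.0226] sides 0.0423 0.0386 dir -2.8
yellow [211.4  80.6] [0.4743 0.01  ] [0.4826 0.0084] sides 0.0595 0.06 dir 0.8
green [382.  120.5] [ 0.6387 -0.0348] [ 0.6389 -0.034 ] sides 0.0407 0.0375 dir -2.8
green [206.5  23.7] [0.4757 0.0613] [0.4839 0.0528] sides 0.0576 0.0425 dir -0.3
blue [378. 179.] [ 0.638  -0.0912] [ 0.6379 -0.0907] sides 0.0413 0.0393 dir -2.8
blue [218. 141.] [ 0.4741 -0.0504] [ 0.4824 -0.0453] sides 0.0582 0.0583 dir 1.2
```

View pics/w2.png

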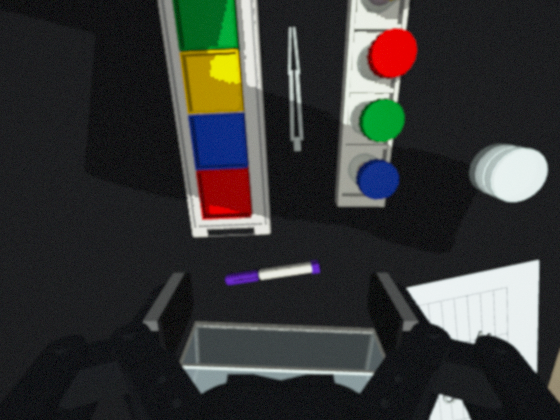

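The wrist view shows red (392,53), green (382,120) and blue (378,179), agreeing with the top view to about 2 mm. The seats are blue (218,141) and red (224,194), spaced 59–60 mm at x≈0.474. I'll take blue first, at (0.638, -0.092).

```bash

python3 -m handwheel '[{"dx":0.5,"dy":0.1,"dz":0,"spin":0.1},{"dx":1,"dy":0.1,"dz":-0.5,"spin":0},{"dx":1,"dy":0.1,"dz":-1,"spin":0},{"dx":1,"dy":0.05,"dz":-1,"spin":0},{"dx":1,"dy":0,"dz":-1,"spin":0},{"dx":0.45,"dy":0,"dz":-1,"spin":0},{"dx":0,"dy":0,"dz":-1,"spin":0},{"dx":0,"dy":0,"dz":-0.5,"spin":0},{"dx":0,"dy":0,"dz":0,"spin":0},{"dx":0,"dy":0,"dz":0,"spin":0}]'
```

```text
time: 3.9
ee_pos: [0.6388, -0.0923, 0.1121]
tcp_rot: [180.0, 0.0, 87.7]
ft_force: [-1.2, -0.1, 0.4]
width: 0.0852
grasp_force: 0.0
```

```bash

python3 -m handwheel '[{"dx":0,"dy":0,"dz":-0.5,"spin":0},{"dx":0,"dy":0,"dz":-1,"spin":0},{"dx":0,"dy":0,"dz":-1,"spin":0},{"dx":0,"dy":0,"dz":-0.8,"spin":0},{"dx":0,"dy":0,"dz":-0.4,"spin":0},{"dx":0,"dy":0,"dz":0,"spin":0},{"dx":0,"dy":0,"dz":0,"spin":0}]'
python3 -m handwheel '[{"dx":0,"dy":0,"dz":0,"spin":0},{"dx":0,"dy":0,"dz":0,"spin":0},{"dx":0,"dy":0,"dz":0,"spin":0},{"dx":0,"dy":0,"dz":0,"spin":0},{"dx":0,"dy":0,"dz":0,"spin":0},{"dx":0,"dy":0,"dz":0,"spin":0},{"dx":0,"dy":0,"dz":0,"spin":0},{"dx":0,"dy":0,"dz":0,"spin":0}]' 1
```

```text
time: 4.6
ee_pos: [0.639, -0.0921, 0.038]
tcp_rot: [179.9, 0.0, 87.7]
ft_force: [0.6, -1.1, -0.1]
width: 0.0854
grasp_force: 0.0
time: 5.4
ee_pos: [0.6388, -0.0921, 0.0379]
tcp_rot: [180.0, 0.0, 87.7]
ft_force: [-1.1, 0.7, 5.5]
width: 0.0387
grasp_force: 59.7
```

```bash

python3 -m handwheel '[{"dx":0,"dy":0,"dz":0.3,"spin":0},{"dx":0,"dy":0,"dz":0.7,"spin":0},{"dx":0,"dy":0,"dz":1,"spin":0},{"dx":-0.3,"dy":0.1,"dz":0.8,"spin":0},{"dx":-0.8,"dy":0.2,"dz":0.4,"spin":0},{"dx":-1,"dy":0.3,"dz":0,"spin":0},{"dx":-1,"dy":0.3,"dz":0,"spin":0},{"dx":-1,"dy":0.3,"dz":0,"spin":0},{"dx":-1,"dy":0.3,"dz":0,"spin":0},{"dx":-0.7,"dy":0.1,"dz":0,"spin":0},{"dx":0,"dy":0,"dz":0,"spin":0},{"dx":0,"dy":0,"dz":0,"spin":0}]'
python3 - <<'E'
from h import *
o=get_obs(); im=snapshot("wrist"); cv2.imwrite("pics/w3.png",im); print(o["ee_pos"],o["width"])
E
```

```text
time: 6.6
ee_pos: [0.5229, -0.0601, 0.1018]
tcp_rot: [179.9, 0.0, 87.7]
ft_force: [0.5, 0.7, -0.8]
width: 0.0387
grasp_force: 60.4
[ 0.52287098 -0.06010505  0.10181641] 0.0386797304951254
```

View pics/w3.png

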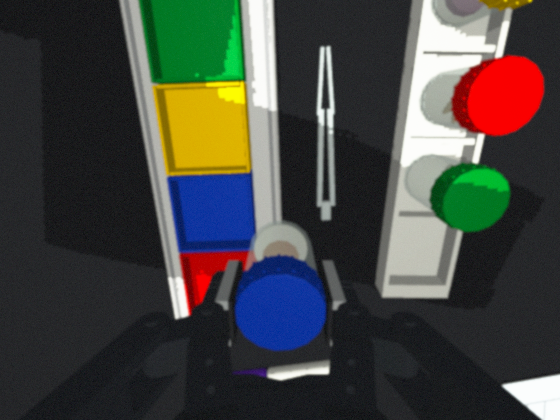

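The picture shows the blue jar held upright at (280,300), with the blue seat ahead of it at (210,210). Moving over the seat and down.

```bash

python3 -m handwheel '[{"dx":-0.4,"dy":0.1,"dz":0,"spin":0},{"dx":-1,"dy":0.2,"dz":0,"spin":0},{"dx":-0.8,"dy":0.15,"dz":0,"spin":0},{"dx":-0.25,"dy":0,"dz":0,"spin":0},{"dx":0,"dy":0,"dz":-0.4,"spin":0},{"dx":0,"dy":0,"dz":-0.8,"spin":0},{"dx":0,"dy":0,"dz":-0.7,"spin":0},{"dx":0,"dy":0,"dz":-0.4,"spin":0},{"dx":0,"dy":0,"dz":0,"spin":0},{"dx":0,"dy":0,"dz":0,"spin":0}]'
```

```text
time: 7.65
ee_pos: [0.474, -0.0511, 0.0554]
tcp_rot: [180.0, 0.0, 87.7]
ft_force: [-0.1, -0.9, -0.5]
width: 0.0386
grasp_force: 60.4
```

```bash

python3 -m handwheel '[{"dx":0,"dy":0,"dz":-0.1,"spin":0},{"dx":0,"dy":0,"dz":-0.1,"spin":0},{"dx":0,"dy":0,"dz":-0.05,"spin":0},{"dx":0,"dy":0,"dz":0,"spin":0},{"dx":0,"dy":0,"dz":0,"spin":0}]'
```

```text
time: 8.15
ee_pos: [0.4736, -0.051, 0.0503]
tcp_rot: [180.0, -0.0, 87.7]
ft_force: [-0.2, -0.0, -1.5]
width: 0.0384
grasp_force: 60.4
```

```bash

python3 -m handwheel '[{"dx":0,"dy":0,"dz":-0.05,"spin":0},{"dx":0,"dy":0,"dz":0,"spin":0},{"dx":0,"dy":0,"dz":0,"spin":0}]'
python3 -m handwheel '[{"dx":0,"dy":0,"dz":-0.05,"spin":0},{"dx":0,"dy":0,"dz":0,"spin":0},{"dx":0,"dy":0,"dz":0,"spin":0}]'
```

```text
time: 8.45
ee_pos: [0.4737, -0.0511, 0.0498]
tcp_rot: [180.0, 0.0, 87.7]
ft_force: [-2.8, -0.0, 10.1]
width: 0.0381
grasp_force: 61.5
time: 8.75
ee_pos: [0.4739, -0.0511, 0.0497]
tcp_rot: [179.9, 0.0, 87.7]
ft_force: [-9.4, 1.9, 31.1]
width: 0.0384
grasp_force: 63.4
```

Contact came at z≈0.050. Releasing and retreating.

```bash

python3 -m handwheel '[{"dx":0,"dy":0,"dz":0.03,"spin":0},{"dx":0,"dy":0,"dz":0,"spin":0},{"dx":0,"dy":0,"dz":0,"spin":0},{"dx":0,"dy":0,"dz":0,"spin":0},{"dx":0,"dy":0,"dz":0,"spin":0},{"dx":0,"dy":0,"dz":0,"spin":0}]' -1
python3 -m handwheel '[{"dx":0,"dy":0,"dz":0.4,"spin":0},{"dx":0,"dy":0,"dz":0.8,"spin":0},{"dx":0,"dy":0,"dz":1,"spin":0},{"dx":0.4,"dy":0,"dz":1,"spin":0},{"dx":1,"dy":0,"dz":0.4,"spin":0},{"dx":1,"dy":0.1,"dz":0,"spin":0},{"dx":1,"dy":0.1,"dz":0,"spin":0},{"dx":1,"dy":0.1,"dz":0,"spin":0},{"dx":1,"dy":0.1,"dz":0,"spin":0},{"dx":1,"dy":0.1,"dz":0,"spin":0},{"dx":1,"dy":0.1,"dz":0,"spin":0},{"dx":0,"dy":0,"dz":0,"spin":0}]'
python3 m.py w4
```

```text
time: 9.35
ee_pos: [0.4735, -0.051, 0.0488]
tcp_rot: [-180.0, -0.0, 87.7]
ft_force: [0.3, -0.1, 0.2]
width: 0.0854
grasp_force: 0.0
time: 10.55
ee_pos: [0.6233, -0.0389, 0.121]
tcp_rot: [180.0, -0.0, 87.8]
ft_force: [-0.3, 0.0, 0.2]
width: 0.0855
grasp_force: 0.0
10.55 [ 0.6233 -0.0389  0.121 ] [179.95  -0.    87.76] [0.627 0.045 0.264]
red [117.  297.3] [ 0.4775 -0.1103] [ 0.5018 -0.0824] sides 0.0664 0.0598 dir 9.5
red [312.5 139.5] [0.646  0.0232] [0.646  0.0238] sides 0.0387 0.038 dir -2.2
yellow [ 82.2 160.1] [0.4768 0.01  ] [0.5025 0.0174] sides 0.0731 0.0604 dir 1.0
yellow [313.   32.5] [0.6465 0.0814] [0.6459 0.0839] sides 0.0397 0.0318 dir -2.2
green [304.  223.5] [ 0.64   -0.0319] [ 0.6396 -0.0316] sides 0.0365 0.0412 dir -2.3
green [61.1 74. ] [0.4769 0.0693] [0.5019 0.0663] sides 0.0731 0.0593 dir 1.6
blue [ 84.4 246.1] [ 0.4607 -0.0613] [ 0.4908 -0.04  ] sides 0.0974 0.0818 dir 3.1
```

View pics/w4.png

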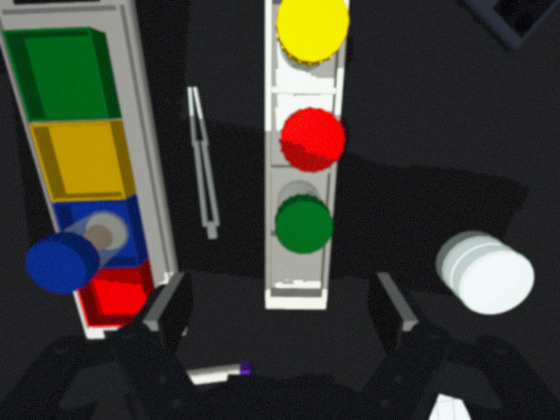

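The blue jar stands upright in the blue seat at (85,250). Green next: cap at (304,223) in the picture, or (0.6395, -0.033).

```bash

python3 -m handwheel '[{"dx":0.5,"dy":0.2,"dz":0,"spin":0},{"dx":0.3,"dy":0.1,"dz":-0.5,"spin":0},{"dx":0,"dy":0,"dz":-1,"spin":0},{"dx":0,"dy":0,"dz":-1,"spin":0},{"dx":0,"dy":0,"dz":-1,"spin":0},{"dx":0,"dy":0,"dz":-0.5,"spin":0},{"dx":0,"dy":0,"dz":-0.15,"spin":0},{"dx":0,"dy":0,"dz":0,"spin":0},{"dx":0,"dy":0,"dz":0,"spin":0}]'
python3 -m handwheel '[{"dx":0,"dy":0,"dz":0,"spin":0},{"dx":0,"dy":0,"dz":0,"spin":0},{"dx":0,"dy":0,"dz":0,"spin":0},{"dx":0,"dy":0,"dz":0,"spin":0},{"dx":0,"dy":0,"dz":0,"spin":0},{"dx":0,"dy":0,"dz":0,"spin":0}]' 1
```

```text
time: 11.5
ee_pos: [0.638, -0.0331, 0.0387]
tcp_rot: [179.9, 0.0, 87.7]
ft_force: [1.3, -0.2, 0.5]
width: 0.0854
grasp_force: 0.0
time: 12.1
ee_pos: [0.6377, -0.0331, 0.0384]
tcp_rot: [180.0, 0.0, 87.7]
ft_force: [-1.9, 0.4, 5.2]
width: 0.0386
grasp_force: 59.4
```

```bash

python3 -m handwheel '[{"dx":0,"dy":0,"dz":0.4,"spin":0},{"dx":0,"dy":0,"dz":1,"spin":0},{"dx":-0.2,"dy":0,"dz":1,"spin":0},{"dx":-0.7,"dy":0,"dz":0.6,"spin":0},{"dx":-1,"dy":0,"dz":0.2,"spin":0},{"dx":-1,"dy":0.3,"dz":0,"spin":0},{"dx":-1,"dy":0.8,"dz":0,"spin":0},{"dx":-1,"dy":1,"dz":0,"spin":0},{"dx":-1,"dy":1,"dz":0,"spin":0},{"dx":-1,"dy":1,"dz":0,"spin":0},{"dx":-0.7,"dy":0.6,"dz":0,"spin":0},{"dx":0,"dy":0,"dz":0,"spin":0}]'
```

```text
time: 13.3
ee_pos: [0.484, 0.0621, 0.1023]
tcp_rot: [-180.0, -0.0, 87.8]
ft_force: [-0.4, 0.0, -0.6]
width: 0.0381
grasp_force: 60.4
```

```bash

python3 -m handwheel '[{"dx":-0.4,"dy":0.3,"dz":-0.3,"spin":0},{"dx":-0.1,"dy":0.05,"dz":-0.7,"spin":0},{"dx":0,"dy":0,"dz":-0.8,"spin":0},{"dx":0,"dy":0,"dz":-0.5,"spin":0},{"dx":0,"dy":0,"dz":-0.1,"spin":0},{"dx":0,"dy":0,"dz":-0.05,"spin":0},{"dx":0,"dy":0,"dz":-0.05,"spin":0},{"dx":0,"dy":0,"dz":0,"spin":0},{"dx":0,"dy":0,"dz":0,"spin":0}]'
```

```text
time: 14.2
ee_pos: [0.4758, 0.0679, 0.0522]
tcp_rot: [180.0, -0.0, 87.7]
ft_force: [0.1, 0.1, -0.9]
width: 0.039
grasp_force: 60.4
```

```bash

python3 -m handwheel '[{"dx":-0.05,"dy":0,"dz":-0.05,"spin":0},{"dx":0,"dy":0,"dz":-0.03,"spin":0},{"dx":0,"dy":0,"dz":0,"spin":0},{"dx":0,"dy":0,"dz":0,"spin":0}]'
python3 -m handwheel '[{"dx":0,"dy":0,"dz":-0.03,"spin":0},{"dx":0,"dy":0,"dz":0,"spin":0},{"dx":0,"dy":0,"dz":0,"spin":0}]'
```

```text
time: 14.6
ee_pos: [0.4745, 0.068, 0.0504]
tcp_rot: [180.0, -0.0, 87.7]
ft_force: [-1.0, 0.1, 3.6]
width: 0.0383
grasp_force: 61.0
time: 14.9
ee_pos: [0.4747, 0.068, 0.0502]
tcp_rot: [180.0, 0.0, 87.7]
ft_force: [-3.7, 0.6, 13.4]
width: 0.0383
grasp_force: 61.6
```

```bash

python3 -m handwheel '[{"dx":0,"dy":0,"dz":0.02,"spin":0},{"dx":0,"dy":0,"dz":0,"spin":0},{"dx":0,"dy":0,"dz":0,"spin":0},{"dx":0,"dy":0,"dz":0,"spin":0},{"dx":0,"dy":0,"dz":0,"spin":0},{"dx":0,"dy":0,"dz":0,"spin":0}]' -1
python3 -m handwheel '[{"dx":0,"dy":0,"dz":0.4,"spin":0},{"dx":0,"dy":0,"dz":0.8,"spin":0},{"dx":0,"dy":0,"dz":1,"spin":0},{"dx":0.4,"dy":0,"dz":1,"spin":0},{"dx":1,"dy":-0.3,"dz":0.4,"spin":0},{"dx":1,"dy":-0.3,"dz":0,"spin":0},{"dx":1,"dy":-0.3,"dz":0,"spin":0},{"dx":1,"dy":-0.3,"dz":0,"spin":0},{"dx":1,"dy":-0.3,"dz":0,"spin":0},{"dx":1,"dy":-0.4,"dz":0,"spin":0},{"dx":1,"dy":-0.4,"dz":0,"spin":0},{"dx":0,"dy":0,"dz":0,"spin":0}]'
```

```text
time: 15.5
ee_pos: [0.4745, 0.068, 0.05]
tcp_rot: [-180.0, -0.0, 87.7]
ft_force: [-0.6, -0.1, -1.5]
width: 0.0854
grasp_force: 0.0
time: 16.7
ee_pos: [0.6244, 0.0211, 0.1222]
tcp_rot: [179.9, 0.0, 87.7]
ft_force: [-0.9, 0.4, 0.1]
width: 0.0852
grasp_force: 0.0
```

```bash

python3 -m handwheel '[{"dx":0.5,"dy":0.1,"dz":0,"spin":0},{"dx":0.55,"dy":0,"dz":-0.5,"spin":0},{"dx":0,"dy":0,"dz":-1,"spin":0},{"dx":0,"dy":0,"dz":-1,"spin":0},{"dx":0,"dy":0,"dz":-1,"spin":0},{"dx":0,"dy":0,"dz":-0.5,"spin":0},{"dx":0,"dy":0,"dz":-0.2,"spin":0},{"dx":0,"dy":0,"dz":0,"spin":0},{"dx":0,"dy":0,"dz":0,"spin":0}]'
python3 -m handwheel '[{"dx":0,"dy":0,"dz":0,"spin":0},{"dx":0,"dy":0,"dz":0,"spin":0},{"dx":0,"dy":0,"dz":0,"spin":0},{"dx":0,"dy":0,"dz":0,"spin":0},{"dx":0,"dy":0,"dz":0,"spin":0},{"dx":0,"dy":0,"dz":0,"spin":0}]' 1
```

```text
time: 17.6
ee_pos: [0.644, 0.024, 0.0389]
tcp_rot: [179.9, 0.0, 87.7]
ft_force: [0.1, -0.9, -0.1]
width: 0.0854
grasp_force: 0.0
time: 18.2
ee_pos: [0.6438, 0.0239, 0.0386]
tcp_rot: [180.0, 0.0, 87.7]
ft_force: [-0.8, 0.0, 6.4]
width: 0.0384
grasp_force: 59.5
```

```bash

python3 -m handwheel '[{"dx":0,"dy":0,"dz":0.4,"spin":0},{"dx":0,"dy":0,"dz":1,"spin":0},{"dx":-0.2,"dy":0,"dz":1,"spin":0},{"dx":-0.4,"dy":-0.5,"dz":0.6,"spin":0},{"dx":-0.4,"dy":-1,"dz":0.2,"spin":0},{"dx":-0.4,"dy":-1,"dz":0,"spin":0},{"dx":-0.4,"dy":-1,"dz":0,"spin":0},{"dx":-0.6,"dy":-1,"dz":0,"spin":0},{"dx":-1,"dy":-1,"dz":0,"spin":0},{"dx":-1,"dy":-0.8,"dz":0,"spin":0},{"dx":-1,"dy":-0.3,"dz":0,"spin":0},{"dx":0,"dy":0,"dz":0,"spin":0}]'
```

```text
time: 19.4
ee_pos: [0.533, -0.109, 0.1023]
tcp_rot: [-179.9, -0.0, 87.6]
ft_force: [-0.4, 0.4, -0.6]
width: 0.0381
grasp_force: 60.4
```

```bash

python3 -m handwheel '[{"dx":-0.5,"dy":-0.05,"dz":0,"spin":0},{"dx":-1,"dy":0,"dz":0,"spin":0},{"dx":-1,"dy":0,"dz":0,"spin":0},{"dx":-0.5,"dy":0,"dz":-0.4,"spin":0},{"dx":0,"dy":0,"dz":-0.8,"spin":0},{"dx":0,"dy":0,"dz":-0.8,"spin":0},{"dx":0,"dy":0,"dz":-0.4,"spin":0},{"dx":0,"dy":0,"dz":-0.1,"spin":0},{"dx":0,"dy":0,"dz":0,"spin":0},{"dx":0,"dy":0,"dz":0,"spin":0}]'
python3 -m handwheel '[{"dx":0,"dy":0,"dz":-0.05,"spin":0},{"dx":0,"dy":0,"dz":0,"spin":0},{"dx":0,"dy":0,"dz":0,"spin":0}]'
```

```text
time: 20.4
ee_pos: [0.4759, -0.1091, 0.0526]
tcp_rot: [180.0, 0.0, 87.7]
ft_force: [-0.7, -0.2, -0.4]
width: 0.0384
grasp_force: 60.4
time: 20.7
ee_pos: [0.4756, -0.1091, 0.0512]
tcp_rot: [180.0, 0.0, 87.7]
ft_force: [-0.6, 0.1, 0.2]
width: 0.0384
grasp_force: 60.4
```

```bash

python3 -m handwheel '[{"dx":-0.05,"dy":0,"dz":-0.05,"spin":0},{"dx":0,"dy":0,"dz":0,"spin":0},{"dx":0,"dy":0,"dz":0,"spin":0}]'
python3 -m handwheel '[{"dx":0,"dy":0,"dz":-0.03,"spin":0},{"dx":0,"dy":0,"dz":0,"spin":0},{"dx":0,"dy":0,"dz":0,"spin":0}]'
```

```text
time: 21.0
ee_pos: [0.4752, -0.1092, 0.0506]
tcp_rot: [179.9, 0.0, 87.7]
ft_force: [1.0, 0.9, 6.6]
width: 0.0386
grasp_force: 61.1
time: 21.3
ee_pos: [0.4753, -0.1093, 0.0505]
tcp_rot: [179.9, 0.0, 87.7]
ft_force: [-0.3, 1.4, 15.9]
width: 0.0386
grasp_force: 61.8
```

```bash

python3 -m handwheel '[{"dx":0,"dy":0,"dz":0.02,"spin":0},{"dx":0,"dy":0,"dz":0,"spin":0},{"dx":0,"dy":0,"dz":0,"spin":0},{"dx":0,"dy":0,"dz":0,"spin":0},{"dx":0,"dy":0,"dz":0,"spin":0},{"dx":0,"dy":0,"dz":0,"spin":0}]' -1
python3 -m handwheel '[{"dx":0,"dy":0,"dz":0.4,"spin":0},{"dx":0,"dy":0,"dz":0.8,"spin":0},{"dx":0,"dy":0,"dz":1,"spin":0},{"dx":0.4,"dy":0,"dz":1,"spin":0},{"dx":1,"dy":0.6,"dz":0.4,"spin":0},{"dx":1,"dy":1,"dz":0,"spin":0},{"dx":1,"dy":1,"dz":0,"spin":0},{"dx":1,"dy":1,"dz":0,"spin":0},{"dx":1,"dy":1,"dz":0,"spin":0},{"dx":1,"dy":1,"dz":0,"spin":0},{"dx":1,"dy":0.5,"dz":0,"spin":0},{"dx":0,"dy":0,"dz":0,"spin":0}]'
python3 m.py w5
```

```text
time: 21.9
ee_pos: [0.4745, -0.109, 0.0498]
tcp_rot: [-180.0, -0.0, 87.7]
ft_force: [0.3, 0.4, -0.5]
width: 0.0854
grasp_force: 0.0
time: 23.1
ee_pos: [0.6242, 0.0142, 0.122]
tcp_rot: [180.0, -0.0, 87.8]
ft_force: [0.2, 0.8, 0.2]
width: 0.0854
grasp_force: 0.0
23.1 [0.6242 0.0142 0.122 ] [ 1.7995e+02 -1.0000e-02  8.7830e+01] [0.627 0.098 0.265]
red [109.  403.9] [ 0.4435 -0.1822] [ 0.4742 -0.1357] sides 0.0351 0.0205 dir 17.4
yellow [ 98.6 225.5] [0.4772 0.0099] [0.5033 0.0261] sides 0.0702 0.0622 dir 3.7
yellow [311.3 121.3] [0.6462 0.0872] [0.6465 0.0876] sides 0.038 0.038 dir 41.3
green [ 61.9 154.1] [0.4626 0.0676] [0.493  0.0725] sides 0.0963 0.0634 dir 6.2
blue [ 80.8 319. ] [ 0.4406 -0.0791] [ 0.4713 -0.0507] sides 0.053 0.0569 dir 70.2
blue [112.8 289.2] [ 0.4759 -0.0497] [ 0.5011 -0.0219] sides 0.0683 0.0619 dir 5.4
```

View pics/w5.png

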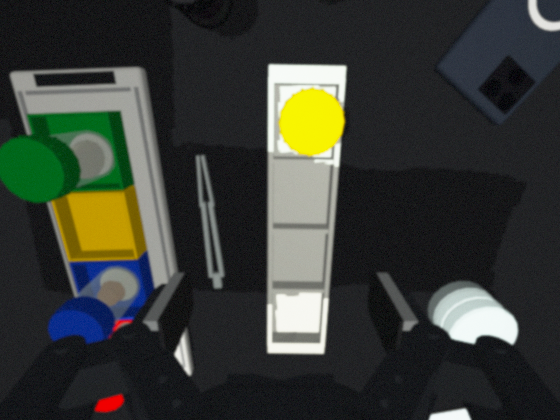

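Green and blue stand upright in their seats, at (60,160) and (85,310). The last rack jar, yellow, is at (311,121), or (0.646, 0.087).

```bash

python3 -m handwheel '[{"dx":0.4,"dy":0.6,"dz":0,"spin":0},{"dx":0.4,"dy":1,"dz":0,"spin":0},{"dx":0.3,"dy":1,"dz":0,"spin":0},{"dx":0.05,"dy":0.8,"dz":-0.5,"spin":0},{"dx":0,"dy":0.25,"dz":-1,"spin":0},{"dx":0,"dy":0,"dz":-1,"spin":0},{"dx":0,"dy":0,"dz":-1,"spin":0},{"dx":0,"dy":0,"dz":-0.5,"spin":0},{"dx":0,"dy":0,"dz":-0.2,"spin":0},{"dx":0,"dy":0,"dz":0,"spin":0},{"dx":0,"dy":0,"dz":0,"spin":0}]'
python3 -m handwheel '[{"dx":0,"dy":0,"dz":0,"spin":0},{"dx":0,"dy":0,"dz":0,"spin":0},{"dx":0,"dy":0,"dz":0,"spin":0},{"dx":0,"dy":0,"dz":0,"spin":0},{"dx":0,"dy":0,"dz":0,"spin":0},{"dx":0,"dy":0,"dz":0,"spin":0}]' 1
```

```text
time: 24.25
ee_pos: [0.6459, 0.086, 0.0387]
tcp_rot: [179.9, -0.0, 87.7]
ft_force: [-0.1, -0.4, 0.7]
width: 0.0854
grasp_force: 0.0
time: 24.85
ee_pos: [0.6457, 0.086, 0.0384]
tcp_rot: [180.0, -0.0, 87.7]
ft_force: [-1.5, -0.3, 5.9]
width: 0.0383
grasp_force: 59.6
```

```bash

python3 -m handwheel '[{"dx":0,"dy":0,"dz":0.4,"spin":0},{"dx":0,"dy":0,"dz":1,"spin":0},{"dx":-0.2,"dy":0,"dz":1,"spin":0},{"dx":-0.6,"dy":-0.5,"dz":0.6,"spin":0},{"dx":-0.6,"dy":-1,"dz":0.2,"spin":0},{"dx":-0.8,"dy":-1,"dz":0,"spin":0},{"dx":-1,"dy":-0.9,"dz":0,"spin":0},{"dx":-1,"dy":-0.4,"dz":0,"spin":0},{"dx":-1,"dy":0,"dz":0,"spin":0},{"dx":-1,"dy":0,"dz":0,"spin":0},{"dx":-0.5,"dy":0,"dz":0,"spin":0},{"dx":0,"dy":0,"dz":0,"spin":0}]'
```

```text
time: 26.05
ee_pos: [0.5104, 0.0098, 0.1022]
tcp_rot: [-180.0, 0.0, 87.7]
ft_force: [0.3, -0.2, -0.5]
width: 0.0383
grasp_force: 60.4
```

```bash

python3 -m handwheel '[{"dx":-0.6,"dy":0,"dz":0,"spin":0},{"dx":-0.9,"dy":0,"dz":0,"spin":0},{"dx":-0.4,"dy":0,"dz":-0.4,"spin":0},{"dx":0,"dy":0,"dz":-0.8,"spin":0},{"dx":0,"dy":0,"dz":-0.8,"spin":0},{"dx":0,"dy":0,"dz":-0.4,"spin":0},{"dx":0,"dy":0,"dz":-0.1,"spin":0},{"dx":0,"dy":0,"dz":-0.05,"spin":0},{"dx":0,"dy":0,"dz":0,"spin":0},{"dx":0,"dy":0,"dz":0,"spin":0}]'
python3 -m handwheel '[{"dx":0,"dy":0,"dz":-0.05,"spin":0},{"dx":0,"dy":0,"dz":0,"spin":0},{"dx":0,"dy":0,"dz":0,"spin":0}]'
```

```text
time: 27.05
ee_pos: [0.4739, 0.0099, 0.0513]
tcp_rot: [180.0, 0.0, 87.7]
ft_force: [-0.2, -0.8, -1.2]
width: 0.0383
grasp_force: 60.4
time: 27.35
ee_pos: [0.474, 0.0099, 0.0504]
tcp_rot: [179.9, 0.0, 87.7]
ft_force: [-1.1, 0.2, 5.5]
width: 0.0383
grasp_force: 60.9
```

```bash

python3 -m handwheel '[{"dx":0,"dy":0,"dz":0.01,"spin":0},{"dx":0,"dy":0,"dz":0,"spin":0},{"dx":0,"dy":0,"dz":0,"spin":0},{"dx":0,"dy":0,"dz":0,"spin":0},{"dx":0,"dy":0,"dz":0,"spin":0},{"dx":0,"dy":0,"dz":0,"spin":0}]' -1
python3 -m handwheel '[{"dx":0,"dy":0,"dz":0.4,"spin":0},{"dx":0,"dy":0,"dz":0.8,"spin":0},{"dx":0,"dy":0,"dz":1,"spin":0},{"dx":0,"dy":0,"dz":1,"spin":0},{"dx":0,"dy":-0.3,"dz":1,"spin":-0.5},{"dx":0.1,"dy":-0.7,"dz":1,"spin":-1},{"dx":0.1,"dy":-1,"dz":1,"spin":-1},{"dx":0.1,"dy":-1,"dz":1,"spin":-1},{"dx":0.1,"dy":-1,"dz":1,"spin":-1},{"dx":0.1,"dy":-1,"dz":1,"spin":-1},{"dx":0.1,"dy":-1,"dz":0.5,"spin":-1},{"dx":0.1,"dy":-1,"dz":0,"spin":-1}]'
python3 -m handwheel '[{"dx":0.1,"dy":-1,"dz":0,"spin":-1},{"dx":0.1,"dy":-1,"dz":0,"spin":-1},{"dx":0.1,"dy":-1,"dz":0,"spin":-1},{"dx":0.1,"dy":-1,"dz":0,"spin":-1},{"dx":0.1,"dy":-1,"dz":0,"spin":-1},{"dx":0.1,"dy":-1,"dz":0,"spin":-1},{"dx":0.1,"dy":-1,"dz":0,"spin":-1},{"dx":0,"dy":-1,"dz":0,"spin":-1},{"dx":0,"dy":-1,"dz":0,"spin":-1},{"dx":0,"dy":-1,"dz":0,"spin":-1},{"dx":0,"dy":-1,"dz":0,"spin":-0.9},{"dx":0,"dy":0,"dz":0,"spin":0}]'
python3 - <<'E'
from h import *
cv2.imwrite("pics/top2.png",snapshot("top"))
o=get_obs(); im=snapshot("wrist"); cv2.imwrite("pics/w6.png",im); C=cam("wrist",o); print(o["time"],o["ee_pos"],o["tcp_rot"])
for c in blobs(im,"orange",300):
    r=cv2.minAreaRect(c); b=np.array([ray(C,q,.117)[:2] for q in cv2.boxPoints(r)]); print(r,b.round(4),b.mean(0))
E
```

```text
time: 27.95
ee_pos: [0.4735, 0.01, 0.0501]
tcp_rot: [-180.0, -0.0, 87.7]
ft_force: [0.3, 0.2, -0.0]
width: 0.085
grasp_force: 0.0
time: 29.15
ee_pos: [0.488, -0.1311, 0.2462]
tcp_rot: [179.9, -0.0, 50.0]
ft_force: [0.7, -0.6, -0.3]
width: 0.0852
grasp_force: 0.0
time: 30.35
ee_pos: [0.5012, -0.3518, 0.2441]
tcp_rot: [180.0, 0.0, -4.5]
ft_force: [-0.1, 0.5, -0.1]
width: 0.0855
grasp_force: 0.0
30.4 [ 0.50129538 -0.35067339  0.24419786] [-1.79990578e+02  8.81097874e-03 -4.30528765e+00]
((289.5623779296875, 141.0665283203125), (16.410818099975586, 54.39105987548828), 1.8476102352142334) [[ 0.5324 -0.3535]
 [ 0.5779 -0.3584]
 [ 0.5765 -0.3719]
 [ 0.5309 -0.3679]] [ 0.55441531 -0.36291361]
```

View pics/w6.png

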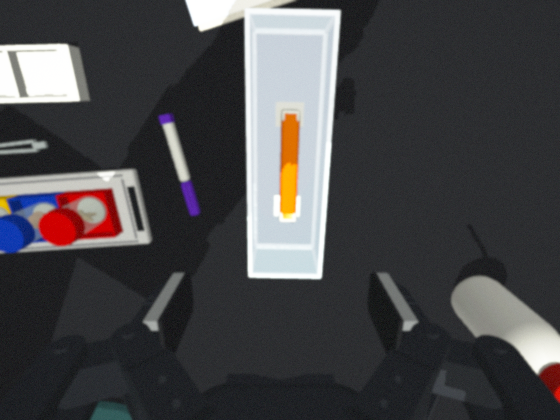

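View pics/top2.png

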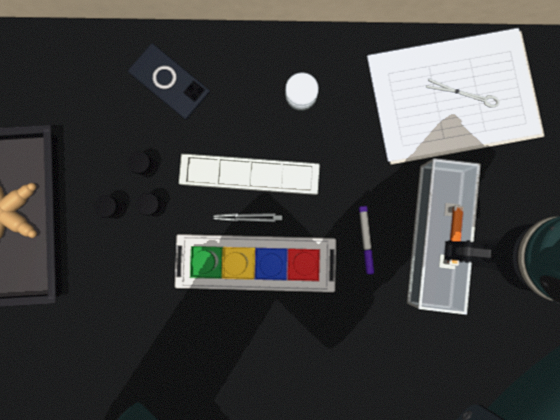

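The wrist view shows the cover's top outline at (247,12), (339,12), (322,277), (250,277), and the orange bar from (290,114) to (288,219). The top view shows all four jars upright in matching seats.

```bash
python3 - <<'E'
from h import *
o=get_obs(); o["ee_pos"]=np.array([.5013,-.3507,.2442]); o["tcp_rot"]=np.array([180,0,-4.305]); C=cam("wrist",o); im=cv2.imread("pics/w6.png")
HUE["orange"]=[(7,26)]
for c in blobs(im,"orange",300,100):
    r=cv2.minAreaRect(c); 
    for z in(.117,.110):
        b=np.array([ray(C,q,z)[:2] for q in cv2.boxPoints(r)]); print(np.round(r[0],1),r[1:],b.mean(0).round(4),np.linalg.norm(b[1]-b[0]).round(4),np.linalg.norm(b[2]-b[1]).round(4),[np.degrees(np.arctan2(*(b[i+1]-b[i])[::-1])).round(1) for i in(0,1)])
k=np.array([ray(C,q,.081)[:2] for q in[(247,11),(339,12),(322,277),(250,277)]]); print(k.round(4),k.mean(0))
print([np.linalg.norm(k[i]-k[i-1]).round(4) for i in range(4)],np.degrees(np.arctan2(*((k[0]+k[1]-k[2]-k[3]))[::-1])))
# case plate in top2: light contour
C=cam("top"); im=cv2.imread("pics/top2.png")
h=cv2.cvtColor(im,cv2.COLOR_BGR2HSV); m=cv2.inRange(h,(0,0,70),(180,255,255))[228:300,165:345]; m=cv2.morphologyEx(m,cv2.MORPH_CLOSE,np.ones((5,5),np.uint8))
c=max(cv2.findContours(m,cv2.RETR_EXTERNAL,cv2.CHAIN_APPROX_NONE)[0],key=cv2.contourArea); r=cv2.minAreaRect(c)
b=np.array([ray(C,q+[165,228],.012)[:2] for q in cv2.boxPoints(r)]); print("plate",b.round(4),b.mean(0).round(4),np.linalg.norm(b[1]-b[0]).round(4),np.linalg.norm(b[2]-b[1]).round(4),[np.degrees(np.arctan2(*(b[i+1]-b[i])[::-1])).round(1) for i in(0,1)])
E
```

```text
[288.9 165. ] ((17.486154556274414, 102.2236099243164), 1.1691392660140991) [ 0.5321 -0.3609] 0.0906 0.0146 [np.float64(-5.5), np.float64(-95.4)]
[288.9 165. ] ((17.486154556274414, 102.2236099243164), 1.1691392660140991) [ 0.5307 -0.361 ] 0.0929 0.0149 [np.float64(-5.5), np.float64(-95.4)]
[[ 0.6627 -0.3346]
 [ 0.656  -0.413 ]
 [ 0.3979 -0.3905]
 [ 0.4039 -0.3094]] [ 0.5301295  -0.36187326]
[np.float64(0.26), np.float64(0.0787), np.float64(0.2592), np.float64(0.0814)] -5.269182632250374
plate [[ 0.423   0.1301]
 [ 0.525   0.1311]
 [ 0.5239 -0.1719]
 [ 0.4224 -0.1707]] [ 0.4736 -0.0203] 0.102 0.303 [np.float64(0.6), np.float64(-90.2)]
```

```bash

python3 -m handwheel '[{"dx":0.5,"dy":-0.2,"dz":0,"spin":-0.2},{"dx":0.7,"dy":-0.2,"dz":-0.5,"spin":0},{"dx":0.3,"dy":-0.1,"dz":-1,"spin":0},{"dx":0,"dy":0,"dz":-1,"spin":0},{"dx":0,"dy":0,"dz":-1,"spin":0},{"dx":0,"dy":0,"dz":-1,"spin":0},{"dx":0,"dy":0,"dz":-0.5,"spin":0},{"dx":0,"dy":0,"dz":0,"spin":0},{"dx":0,"dy":0,"dz":0,"spin":0}]'
```

```text
time: 31.35
ee_pos: [0.5319, -0.36, 0.1446]
tcp_rot: [180.0, -0.0, -5.2]
ft_force: [0.2, -0.6, -0.2]
width: 0.0855
grasp_force: 0.0
```

```bash

python3 -m handwheel '[{"dx":-0.05,"dy":-0.05,"dz":-0.4,"spin":0},{"dx":0,"dy":0,"dz":-0.8,"spin":0},{"dx":0,"dy":0,"dz":-0.8,"spin":0},{"dx":0,"dy":0,"dz":-0.5,"spin":0},{"dx":0,"dy":0,"dz":-0.1,"spin":0},{"dx":0,"dy":0,"dz":0,"spin":0},{"dx":0,"dy":0,"dz":0,"spin":0}]'
python3 -m handwheel '[{"dx":0,"dy":0,"dz":0,"spin":0},{"dx":0,"dy":0,"dz":0,"spin":0},{"dx":0,"dy":0,"dz":0,"spin":0},{"dx":0,"dy":0,"dz":0,"spin":0},{"dx":0,"dy":0,"dz":0,"spin":0},{"dx":0,"dy":0,"dz":0,"spin":0},{"dx":0,"dy":0,"dz":0,"spin":0},{"dx":0,"dy":0,"dz":0,"spin":0}]' 1
```

```text
time: 32.05
ee_pos: [0.5308, -0.3613, 0.0928]
tcp_rot: [180.0, -0.1, -5.3]
ft_force: [-0.3, 0.3, -0.7]
width: 0.0856
grasp_force: 0.0
time: 32.85
ee_pos: [0.5306, -0.3609, 0.0922]
tcp_rot: [-180.0, -0.0, -5.3]
ft_force: [-0.1, 2.9, 5.5]
width: 0.0145
grasp_force: 59.3
```

```bash

python3 -m handwheel '[{"dx":0,"dy":0,"dz":0.2,"spin":0},{"dx":0,"dy":0,"dz":0.5,"spin":0},{"dx":0,"dy":0,"dz":0.8,"spin":0},{"dx":0,"dy":0,"dz":1,"spin":0},{"dx":0,"dy":0.2,"dz":1,"spin":0},{"dx":0,"dy":0.5,"dz":1,"spin":0},{"dx":0,"dy":0.8,"dz":0.8,"spin":0},{"dx":0,"dy":0.9,"dz":0.5,"spin":0},{"dx":0,"dy":0.9,"dz":0.2,"spin":0},{"dx":0,"dy":0.9,"dz":0,"spin":0},{"dx":0,"dy":0.6,"dz":0,"spin":0.2},{"dx":0,"dy":0.3,"dz":0,"spin":0.4}]'
```

```text
time: 34.05
ee_pos: [0.5303, -0.2573, 0.2116]
tcp_rot: [-180.0, 0.0, -2.1]
ft_force: [-0.2, 0.0, -3.7]
width: 0.0152
grasp_force: 58.8
```

```bash

python3 -m handwheel '[{"dx":0,"dy":0.3,"dz":0,"spin":0.4},{"dx":-0.1,"dy":0.6,"dz":0,"spin":0.8},{"dx":-0.15,"dy":0.6,"dz":0,"spin":0.8},{"dx":-0.15,"dy":0.6,"dz":0,"spin":0.8},{"dx":-0.15,"dy":0.6,"dz":0,"spin":0.8},{"dx":-0.15,"dy":0.6,"dz":0,"spin":0.8},{"dx":-0.15,"dy":0.6,"dz":0,"spin":0.8},{"dx":-0.15,"dy":0.6,"dz":0,"spin":0.8},{"dx":-0.15,"dy":0.6,"dz":0,"spin":0.8},{"dx":-0.15,"dy":0.6,"dz":0,"spin":0.8},{"dx":-0.15,"dy":0.6,"dz":0,"spin":0.8},{"dx":-0.15,"dy":0.6,"dz":0,"spin":0.8}]'
python3 -m handwheel '[{"dx":-0.15,"dy":0.6,"dz":0,"spin":0.8},{"dx":-0.15,"dy":0.6,"dz":0,"spin":0.8},{"dx":-0.15,"dy":0.6,"dz":0,"spin":0.8},{"dx":-0.15,"dy":0.6,"dz":0,"spin":0.8},{"dx":-0.15,"dy":0.6,"dz":0,"spin":0.8},{"dx":-0.15,"dy":0.6,"dz":0,"spin":0.8},{"dx":-0.15,"dy":0.4,"dz":0,"spin":0.8},{"dx":-0.1,"dy":0.2,"dz":0,"spin":0.8},{"dx":0,"dy":0.1,"dz":0,"spin":0.8},{"dx":0,"dy":0.1,"dz":0,"spin":0.5},{"dx":0,"dy":0,"dz":0,"spin":0},{"dx":0,"dy":0,"dz":0,"spin":0}]'
```

```text
time: 35.25
ee_pos: [0.4984, -0.1208, 0.2118]
tcp_rot: [-180.0, 0.0, 44.0]
ft_force: [-0.4, -0.4, -3.8]
width: 0.0149
grasp_force: 58.8
time: 36.45
ee_pos: [0.4756, -0.0332, 0.2119]
tcp_rot: [-180.0, 0.0, 82.2]
ft_force: [0.2, 0.4, -2.9]
width: 0.0151
grasp_force: 58.8
```

```bash

python3 -m handwheel '[{"dx":-0.05,"dy":0.2,"dz":0,"spin":0.5},{"dx":-0.05,"dy":0.3,"dz":0,"spin":0.7},{"dx":0,"dy":0.15,"dz":0,"spin":0.42},{"dx":0,"dy":0,"dz":0,"spin":0},{"dx":0,"dy":0,"dz":0,"spin":0},{"dx":0,"dy":0,"dz":0,"spin":0}]'
python3 - <<'E'
from h import *
o=get_obs(); print(o["ee_pos"],o["tcp_rot"],o["width"])
a=snapshot("scene")[110:310,190:440]; w=snapshot("wrist"); cv2.imwrite("pics/c7.png",np.hstack([cv2.resize(a,(525,420)),w[:,140:415]]))
cv2.imwrite("pics/top7.png",snapshot("top"))
E
```

```text
time: 37.05
ee_pos: [0.4736, -0.0203, 0.212]
tcp_rot: [-180.0, 0.0, 90.3]
ft_force: [-0.2, -0.2, -3.5]
width: 0.015
grasp_force: 58.8
[ 0.47358463 -0.02026945  0.21202223] [-1.79996188e+02  4.70234103e-03  9.02566664e+01] 0.015018241913282115
```

View pics/c7.png

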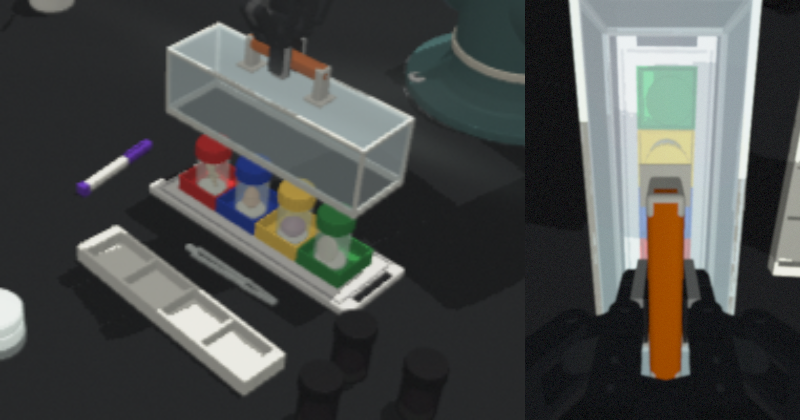

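The cover hangs level and centred over the row. All four jars stand upright in matching seats, red (212,165), blue (252,195), yellow (295,220), green (335,245). Lowering in steps.

```bash

python3 -m handwheel '[{"dx":0,"dy":0,"dz":-0.3,"spin":0},{"dx":0,"dy":0,"dz":-0.5,"spin":0},{"dx":0,"dy":0,"dz":-0.5,"spin":0},{"dx":0,"dy":0,"dz":-0.5,"spin":0},{"dx":0,"dy":0,"dz":-0.5,"spin":0},{"dx":0,"dy":0,"dz":-0.5,"spin":0},{"dx":0,"dy":0,"dz":-0.2,"spin":0},{"dx":0,"dy":0,"dz":0,"spin":0},{"dx":0,"dy":0,"dz":0,"spin":0}]'
python3 -m handwheel '[{"dx":0,"dy":0,"dz":-0.3,"spin":0},{"dx":0,"dy":0,"dz":-0.4,"spin":0},{"dx":0,"dy":0,"dz":-0.4,"spin":0},{"dx":0,"dy":0,"dz":-0.4,"spin":0},{"dx":0,"dy":0,"dz":-0.3,"spin":0},{"dx":0,"dy":0,"dz":-0.2,"spin":0},{"dx":0,"dy":0,"dz":0,"spin":0},{"dx":0,"dy":0,"dz":0,"spin":0}]'
```

```text
time: 38.1
ee_pos: [0.4737, -0.0201, 0.1523]
tcp_rot: [180.0, 0.0, 90.3]
ft_force: [0.3, 0.1, -3.1]
width: 0.0152
grasp_force: 58.7
time: 38.9
ee_pos: [0.4736, -0.02, 0.1122]
tcp_rot: [180.0, 0.0, 90.3]
ft_force: [0.1, 0.0, -4.0]
width: 0.0149
grasp_force: 58.7
```

```bash

python3 -m handwheel '[{"dx":0,"dy":0,"dz":-0.15,"spin":0},{"dx":0,"dy":0,"dz":-0.1,"spin":0},{"dx":0,"dy":0,"dz":-0.05,"spin":0},{"dx":0,"dy":0,"dz":0,"spin":0},{"dx":0,"dy":0,"dz":0,"spin":0}]'
python3 -m handwheel '[{"dx":0,"dy":0,"dz":-0.05,"spin":0},{"dx":0,"dy":0,"dz":-0.03,"spin":0},{"dx":0,"dy":0,"dz":0,"spin":0},{"dx":0,"dy":0,"dz":0,"spin":0}]'
```

```text
time: 39.4
ee_pos: [0.4735, -0.02, 0.1061]
tcp_rot: [-180.0, -0.0, 90.3]
ft_force: [-0.4, -0.1, -3.5]
width: 0.0148
grasp_force: 58.8
time: 39.8
ee_pos: [0.4735, -0.02, 0.1045]
tcp_rot: [-180.0, 0.0, 90.3]
ft_force: [0.3, 0.6, -3.9]
width: 0.0149
grasp_force: 58.8
```

```bash

python3 -m handwheel '[{"dx":0,"dy":0,"dz":-0.04,"spin":0},{"dx":0,"dy":0,"dz":0,"spin":0},{"dx":0,"dy":0,"dz":0,"spin":0}]'
python3 -m handwheel '[{"dx":0,"dy":0,"dz":-0.03,"spin":0},{"dx":0,"dy":0,"dz":0,"spin":0},{"dx":0,"dy":0,"dz":0,"spin":0}]'
```

```text
time: 40.1
ee_pos: [0.4735, -0.02, 0.1042]
tcp_rot: [180.0, 0.0, 90.3]
ft_force: [-4.3, -0.2, 6.7]
width: 0.0151
grasp_force: 60.3
time: 40.4
ee_pos: [0.4735, -0.0201, 0.1041]
tcp_rot: [180.0, 0.0, 90.3]
ft_force: [-8.1, 1.3, 18.9]
width: 0.015
grasp_force: 61.9
```

Contact came exactly at the expected height, 0.104. Releasing and backing away.

```bash

python3 -m handwheel '[{"dx":0,"dy":0,"dz":0.02,"spin":0},{"dx":0,"dy":0,"dz":0,"spin":0},{"dx":0,"dy":0,"dz":0,"spin":0},{"dx":0,"dy":0,"dz":0,"spin":0},{"dx":0,"dy":0,"dz":0,"spin":0},{"dx":0,"dy":0,"dz":0,"spin":0},{"dx":0,"dy":0,"dz":0,"spin":0},{"dx":0,"dy":0,"dz":0,"spin":0}]' -1
python3 -m handwheel '[{"dx":0,"dy":0,"dz":0.2,"spin":0},{"dx":0,"dy":0,"dz":0.5,"spin":0},{"dx":0,"dy":0,"dz":1,"spin":0},{"dx":0,"dy":0,"dz":1,"spin":0},{"dx":0,"dy":0,"dz":1,"spin":0},{"dx":0,"dy":0,"dz":1,"spin":0},{"dx":0,"dy":-0.5,"dz":1,"spin":0},{"dx":0,"dy":-1,"dz":0.5,"spin":0},{"dx":0,"dy":-1,"dz":0,"spin":0},{"dx":0,"dy":-1,"dz":0,"spin":0},{"dx":0,"dy":-0.5,"dz":0,"spin":0},{"dx":0,"dy":0,"dz":0,"spin":0}]'
python3 - <<'E'
from h import *
a=snapshot("scene")[130:310,190:415]; w=snapshot("wrist"); cv2.imwrite("pics/c8.png",np.hstack([cv2.resize(a,(525,420)),w[:,100:375]]))
E
```

```text
time: 41.2
ee_pos: [0.4735, -0.02, 0.1034]
tcp_rot: [-180.0, -0.0, 90.3]
ft_force: [0.8, -0.0, 0.2]
width: 0.0854
grasp_force: 0.0
time: 42.4
ee_pos: [0.4736, -0.1008, 0.2279]
tcp_rot: [180.0, 0.0, 90.3]
ft_force: [-0.3, -0.5, -1.2]
width: 0.0854
grasp_force: 0.0
```

View pics/c8.png

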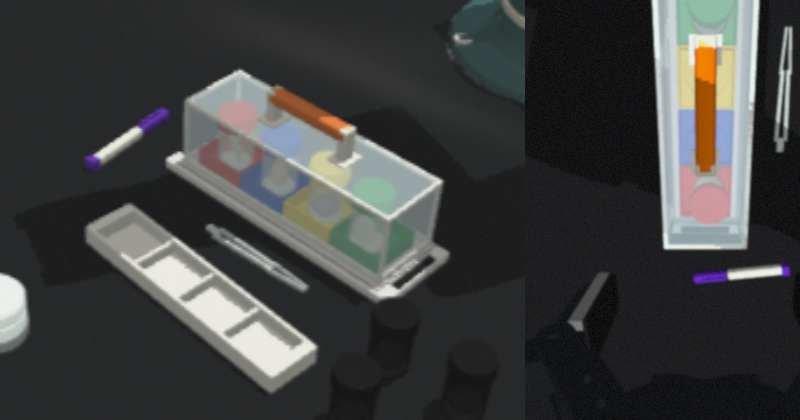

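The cover stands flat on the base plate at (310,180), with all four jars upright inside in matching seats. The gripper is clear, so I'm handing in.

```bash
python3 -c "
from bench import *
print(close_job())"
```

```text
the job is handed in; nothing more can be done
None
```

The job is handed in at about 42 s: all four jars stand upright in their matching seats, the cover stands flat and fully down on the case's base, and everything is released.

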